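Press a power-supply module home in the sprung test nest and hold it

TASK

Pick up the silver bare-metal power-supply module (not the blue one) and lay it flat in the channel of the test nest, green connector end towards the sprung brass plunger and with the plunger still fully out. Then slide it gently, without ramming it, along the channel against the plunger until its green end bears on both red stops, and finish while still holding it pressed there: do not let go or back off, or the spring pushes it out again. Leave the blue module, the screwdriver and the black bin where they are.

Things in the scene. Friction and masses are not known exactly. Their poses are not given: they have to be found in the camera images.
- module: The module to test: a box 90 mm long (x), 56 wide (y), 45 tall, bare aluminium (silver-white) with black vent slots on top; the +x end is a flat green connector block 10 mm thick, the -x end has a black fan disc; 0.25 to 0.5 kg. Origin: centre of its underside. Starts flat on the bench, green end roughly away from the robot. Grip it from above across its 56 mm width.
- module_nose (a point): Centre of the flat green end face of the module (45 mm ahead of the module's origin along x, 22.5 mm up).
- nest: The test nest, fixed to the bench: aluminium base plate 240 x 120 mm, 12 mm thick, with a channel along its own x, open at the -x end nearest the robot. Origin: underside of the plate, on the channel's centre line. The module is pressed towards +x. At x = +62 to +112 mm stands a grey plunger housing 74 mm wide, its top 56 mm above the bench.
- nest_floor (a point): Point on the channel floor, 12 mm above the nest's origin. Two blue side guides with inner faces 62 mm apart (y = +-31 mm of the nest) run from x = -105 to +50 mm; they rise 10 mm above the floor, then flare outwards up to about 16 mm above it.
- stops: Two red stop pads fixed in the nest, 16 mm wide, centred 27 mm either side of the centre line, rising 36 mm above the channel floor. Their faces towards the module lie at x = +50 mm of the nest: the module is home when its green face bears on both, its origin then at nest x = +5 mm. The pose given is the nest's own.
- plunger (a joint): How far the sprung plunger is pushed in, m: 0 fully out, 0.015 when the module meets the red stops. The spring pushes back with about 3 N at first touch, rising 0.5 N per mm to about 10.5 N at the stops; friction in the channel adds up to 5 N or so; beyond that the stops carry the push (about 20 N in all is a firm, gentle bearing).
- plunger_tip (a point): Centre of the flat front face of the plunger: a brass button 18 mm in diameter on the channel's centre line, 34 mm above the bench, between the red stops; fully out it stands at nest x = +35 mm, 15 mm in front of the stop faces. It slides along the nest's x.
- spare: Bystander: a second module of the same size and shape with a blue case. Origin: centre of its underside.
- screwdriver: Bystander: a screwdriver lying on the bench beyond the modules.
- bin: Bystander: an empty black open bin, 100 x 140 mm, 60 mm tall. Origin: centre of its underside.

How it is judged:
By the outcome, as a careful person would: the job done as asked, in the order asked, and still so for the second after the job is handed in, while the arm keeps its last pose, push and grip.
It also fails if it takes over 51 s, if anything falls off the work surface, if the arm or the gripper's body presses on something with over 40 N, if the wrist force passes 120 N, or if a joint passes its speed limit or range.

ROBOT

A 6-joint arm with a two-finger parallel gripper is mounted at the origin on the work surface. World frame = base frame: x ahead of the robot, y to its left, z up, the work surface at z = 0. Lengths are in m, angles in rad, forces in N, time in s.
With the tool pointing down it reaches from about 0.25 to 0.775 m from the base axis. Payload 4 kg.
Tool frame: the origin (TCP) lies midway between the tips of the shut fingers; the grasp point (between the pads) lies 19 mm behind it (robot.hold_point_z is the distance from the TCP to the grasp point, in m); z points along the fingers, y is the line along which they close (so a half turn about z gives the same grasp; the last joint's range is limited). The gripper opens to 94 mm and grips with 3 to 60 N. Pads are 16 mm wide; open, the fingers measure 119 mm over their backs; the gripper's body (75 mm by 177 mm) begins 78 mm behind the grasp point.
Start: joints at [-1.321, 0.087, 1.371, -0, 1.684, -0.103], TCP at [0.19, -0.516, 0.206] pointing down, gripper open.
Joint ranges: [-3.1, 3.1], [-0.76, 2.03], [0.27, 2.55], [-1.08, 4.22], [0.17, 2.65], [-2.57, 2.57]. Speed limits (rad/s): [2.79, 2.79, 3.14, 3.14, 3.14, 3.14].

INTERFACE

Orientations are given as [roll, pitch, yaw] about the fixed x, y, z axes, in that order (R = Rz(yaw) Ry(pitch) Rx(roll)).
In Python, from bench import readout, imaging, robot gives the robot as it stands.
- The arm moves only by the tool carry_out, never from a script. Its argument "motion" is text: rows parted by semicolons, each of 7 numbers parted by spaces: the shift along the tool's x, y, z each as a share of 200 mm, from -1 to 1, then the turn, a rotation vector about the tool's x, y, z each as a share of 120 degrees, from -1 to 1, then the opening, from 0 (shut) to 1 (fully open). A call has 1 to 12 rows; each row shifts and turns the commanded pose from where the row before left it, along the tool's axes as they then stand; what a row does not reach is not made up. A row lasts 1/8 s, in which the tool goes at most 62.5 mm and 10.7 degrees, less where a joint would pass 70% of its speed; a pose out of reach is approached as far as the arm can. A call with a number of a shift or a turn outside -1 to 1 is refused whole. A call with a gripper value outside its range is refused whole. The fingers move at their own pace and stop on an object; the grip force is fixed at half the most. Time passes only in rows, so rows that do not move let the fingers close. It gives the time, the measured TCP pose, the force, the opening and the grip force at its end, in the units of the state.
- readout.get_obs(): the state, without advancing time (a new reading comes with each control period).
- imaging.snapshot(name): name is "side" or "top"; returns a dict with "pixels" (384x512x3 uint8, red, green, blue), "fx", "fy", "cx", "cy" (pixels), "R" (3x3) and "t" (3): a world point X has camera coordinates R X + t. Camera axes: x right, y down, z forward; pixel columns grow to the right and rows downward; lengths in m; the calibration is good to about 2 mm. A picture is of the moment at which its call begins. There is no depth.
- robot.close_job(): hands the job in; it is judged then, once.
The state is a dict: "time": time; "joint_positions": joint angles; "qvel": joint speeds; "joint_torque": joint torques, N m; "tool_pos": TCP position; "ee_rot": TCP orientation; "wrist_force": force on the tool from outside, world axes, zero at the start; "wrist_torque": the same for the moment, N m; "width": finger opening in m; "finger_force": force on a finger pad.
Only numpy, scipy, OpenCV 4.12 (cv2) and the standard library are available. Lean on these libraries where they do the work, as an engineer would, in place of code of your own. Each camera call takes 0.05 s, during which the arm holds its last target. There are 200 camera calls.

## Working session

There is one attempt and no reset: what is moved stays moved. The work goes in short steps, Python scripts to look and compute and a tool call to move; the robot and the scene stay as the last step left them, time stands still between calls to the robot, and variables do not carry over. Pictures are saved under pics/ and viewed, at most 10 in all, crops included, and the job is handed in when it is done.

Besides the shell and the picture viewer there is one more tool, called after "Call:" as name(argument=value, ...) on one line, values as JSON. carry_out: Moves the arm, as the interface text tells. Its arguments: {"type":"object","properties":{"motion":{"type":"string"}},"required":["motion"]}

```bash
mkdir -p pics; python3 - <<'E'
from bench import readout, imaging, robot
import cv2,pickle
for n in("top","side"):
    s=imaging.snapshot(n); pickle.dump(s,open(f"pics/{n}0.pkl","wb"))
    cv2.imwrite(f"pics/{n}0.png",s["pixels"][:,:,::-1]); print(n,s["fx"],s["cx"],s["cy"],s["R"],s["t"])
o=readout.get_obs(); print({k:o[k] for k in("time","tool_pos","ee_rot","wrist_force","width")},robot.hold_point_z)
E
```

```text
top 354.5382215986133 262.34400293752606 187.48331673497185 [[-0.02023215 -0.99945673  0.02601735]
 [-0.99612179  0.01792228 -0.0861404 ]
 [ 0.08562731 -0.02765926 -0.99594324]] [-0.03713836  0.63410471  0.76161256]
side 386.1651600348365 251.74578443073065 191.70705211529557 [[-0.81046334 -0.58570916  0.00969261]
 [-0.39241768  0.53056661 -0.7513371 ]
 [ 0.43492245 -0.61273473 -0.65984742]] [0.47500161 0.31067842 0.65057791]
{'time': 0.1, 'tool_pos': array([ 0.1899185 , -0.5156607 ,  0.20445921]), 'ee_rot': array([-3.13967373e+00, -1.94676469e-04,  3.52779059e-01]), 'wrist_force': array([-0.54485655,  0.60870401, -0.44222832]), 'width': 0.09407739986547452} 0.0188
```

View pics/top0.png

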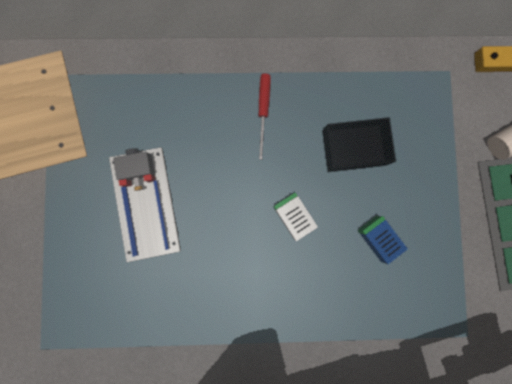

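View pics/side0.png

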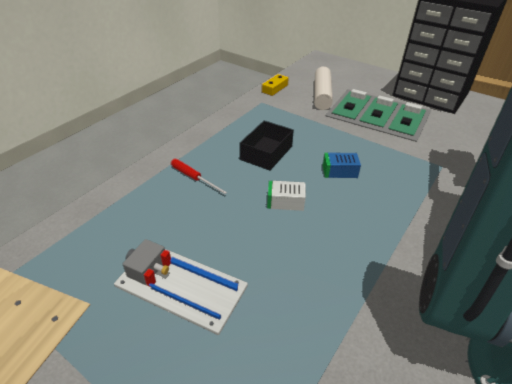

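The top view shows the silver module at about (296,217) with its green end up-left, and the nest at about (145,205) with red stops near (124,183) and (148,178). The blue spare is at (384,240).

```bash
cat > h.py <<'E'
import numpy as np, cv2, pickle
def ray(s,u,v,z):
    d=s["R"].T@np.array([(u-s["cx"])/s["fx"],(v-s["cy"])/s["fy"],1]); c=-s["R"].T@s["t"]
    return c+d*(z-c[2])/d[2]
def proj(s,X):
    p=s["R"]@np.array(X)+s["t"]; return np.array([s["fx"]*p[0]/p[2]+s["cx"],s["fy"]*p[1]/p[2]+s["cy"]])
def masks(s):
    h=cv2.cvtColor(s["pixels"],cv2.COLOR_RGB2HSV).astype(int); H,S,V=h[...,0],h[...,1],h[...,2]
    return dict(white=(S<50)&(V>150),red=((H<8)|(H>172))&(S>150)&(V>90),blue=(H>105)&(H<125)&(S>150)&(V>60),green=(H>45)&(H<80)&(S>120)&(V>60))
def blobs(m,lo=8):
    n,l,st,c=cv2.connectedComponentsWithStats(m.astype(np.uint8)); return [(l==i,st[i],c[i]) for i in range(1,n) if st[i,4]>=lo]
E
python3 - <<'E'
from h import *
np.set_printoptions(precision=4,suppress=True)
for n in("top","side"):
    s=pickle.load(open(f"pics/{n}0.pkl","rb")); print(n)
    for k,m in masks(s).items():
        for b,st,c in blobs(m):
            if c[1]<(60 if n=="top" else 100): continue
            r=cv2.minAreaRect(np.argwhere(b)[:,::-1].astype(np.float32))
            print(k,st,c.round(1),np.round(cv2.boxPoints(r),1).tolist(),[np.round(ray(s,*p,{'white':.045 if st[4]<1200 else .012,'red':.048,'blue':.026,'green':.045}[k])[:2],4).tolist() for p in cv2.boxPoints(r)] )
s=pickle.load(open("pics/top0.pkl","rb"));t=pickle.load(open("pics/side0.pkl","rb"))
a=np.vstack([s["pixels"][135:270,100:190],]);a=cv2.resize(a,None,fx=4,fy=4,interpolation=3)
b=cv2.resize(s["pixels"][180:270,260:335],None,fx=4.4,fy=6,interpolation=3)[:540,:330]
cv2.imwrite("pics/crop.png",np.hstack([a,b])[:,:,::-1])
E
```

```text
top
white [501 131  11  24 127] [508.  140.1] [[501.0, 131.0], [511.0, 131.0], [511.0, 154.0], [501.0, 154.0]] [[0.7496, -0.5881], [0.7493, -0.611], [0.697, -0.6068], [0.6973, -0.584]]
white [ 110  148   70  114 3536] [147.1 215.2] [[107.5, 156.6999969482422], [161.10000610351562, 147.1999969482422], [179.60000610351562, 252.1999969482422], [126.0, 261.70001220703125]] [[0.7109, 0.2994], [0.7308, 0.179], [0.4935, 0.1371], [0.4755, 0.2549]]
white [277 197  41  45 871] [296.8 218.1] [[275.3999938964844, 209.1999969482422], [297.79998779296875, 195.0], [318.29998779296875, 227.10000610351562], [295.8999938964844, 241.39999389648438]] [[0.584, -0.0761], [0.6141, -0.1257], [0.5435, -0.1682], [0.514, -0.1187]]
red [260  75   9  41 305] [263.9  94.5] [[258.5, 114.5], [261.29998779296875, 74.5999984741211], [269.1000061035156, 75.19999694824219], [266.29998779296875, 115.0999984741211]] [[0.7934, -0.0434], [0.8843, -0.0515], [0.8829, -0.0689], [0.7919, -0.0606]]
red [145 176   5   3  10] [147.1 176.7] [[144.8000030517578, 176.39999389648438], [148.6999969482422, 175.10000610351562], [149.300
[... 15301 characters left out ...]
.1749]]
blue [150 284  70  35 272] [185.8 301.4] [[148.6999969482422, 286.8999938964844], [150.3000030517578, 283.29998779296875], [220.39999389648438, 315.0], [218.8000030517578, 318.5]] [[0.6375, 0.2691], [0.641, 0.2616], [0.4875, 0.2342], [0.4854, 0.2414]]
green [323 153   8  25 131] [326.1 164.9] [[323.0, 177.0], [323.0, 153.0], [330.0, 153.0], [330.0, 177.0]] [[0.5165, -0.2098], [0.5656, -0.3023], [0.5502, -0.3137], [0.5022, -0.2203]]
green [267 181   5  27  89] [269.2 194.3] [[266.79998779296875, 207.0], [268.3999938964844, 180.8000030517578], [271.6000061035156, 181.0], [270.1000061035156, 207.1999969482422]] [[0.5689, -0.0347], [0.6188, -0.1151], [0.6118, -0.1193], [0.5624, -0.0387]]
```

View pics/crop.png

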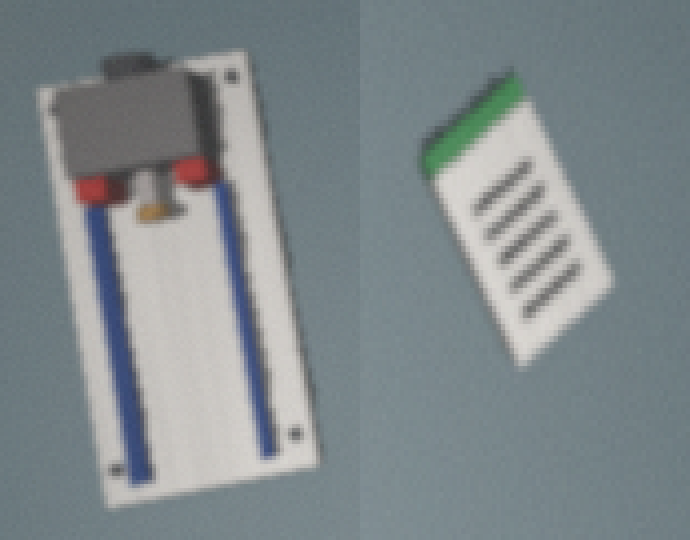

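```bash
python3 - <<'E'
from h import *
np.set_printoptions(precision=4,suppress=True)
for n in("top","side"):
    s=pickle.load(open(f"pics/{n}0.pkl","rb")); print(n,"cam",-s["R"].T@s["t"])
    h=cv2.cvtColor(s["pixels"],cv2.COLOR_RGB2HSV).astype(int)
    w=max((b for b in blobs(masks(s)["white"]) if b[1][4]>1200 and 300>b[2][1]>200 and b[2][0]<250),key=lambda b:b[1][4])[0]
    def rect(mask,z,tag):
        P=np.array([ray(s,u,v,z)[:2] for v,u in np.argwhere(mask)],np.float32)*1000
        r=cv2.minAreaRect(P); B=cv2.boxPoints(r); e=[B[1]-B[0],B[2]-B[1]]; l=max(e,key=np.linalg.norm)
        v=cv2.fitLine(P,2,0,.01,.01).ravel()
        print(tag,"c",np.array(r[0]),"size",np.array(r[1]),"yaw",np.arctan(l[1]/l[0]),"fitline yaw",np.arctan(v[1]/v[0]),v[2:])
    rect(w,.012,"plate")
    m=(h[...,0]>100)&(h[...,0]<128)&(h[...,1]>130)
    for b,st,c in blobs(m,60):
        if c[0]<250: rect(b,.026,"guide")
    for b,st,c in blobs(masks(s)["white"],400):
        if abs(c[0]-292)<15 and 180<c[1]<225: rect(b,.045,"module")
E
```

```text
top cam [ 0.5657 -0.0274  0.8141]
plate c [602.5638 217.1672] size [239.6115 119.3865] yaw 0.17731744 fitline yaw 0.08716551 [577.4293 209.441 ]
module c [ 563.8359 -122.1364] size [82.1817 57.6679] yaw 0.5457083 fitline yaw 0.54969275 [ 563.8281 -122.0741]
side cam [0.2239 0.512  0.6581]
plate c [602.884  219.7488] size [241.0282 121.6736] yaw 0.17645304 fitline yaw 0.36320302 [573.446  224.8774]
guide c [575.2222 182.5433] size [154.0605  14.1872] yaw 0.18727578 fitline yaw 0.17649814 [572.2645 181.8775]
guide c [563.042  251.5269] size [156.2961   8.5708] yaw 0.16963007 fitline yaw 0.1735617 [560.0409 250.8711]
module c [ 563.0513 -120.1352] size [81.3958 61.7804] yaw 0.5501379 fitline yaw 0.5819628 [ 562.7296 -119.2083]
```

Call:
carry_out(motion="0 0 0 0 0 -0.046 1; 0 0 0 0 0 -0.0457 1; 0.2 -0.054 0 0 0 0 1; 0.2 -0.054 0 0 0 0 1; 0.2 -0.054 0 0 0 0 1; 0.2 -0.054 0 0 0 0 1; 0.2 -0.054 0 0 0 0 1; 0.2 -0.054 0 0 0 0 1; 0.2 -0.054 0 0 0 0 1; 0.2 -0.054 0 0 0 0 1; 0.2 -0.054 0 0 0 0 1; 0.2 -0.054 0 0 0 0 1")

```text
time: 1.6
tool_pos: [0.4767, -0.2152, 0.2049]
ee_rot: [-3.141, 0.001, 0.545]
wrist_force: [0.4, 0.7, -0.0]
width: 0.0943
finger_force: 0.0
```

Call:
carry_out(motion="0.2 -0.054 0 0 0 0 1; 0.2 -0.054 0 0 0 0 1; 0.15 -0.04 0 0 0 0 1; 0.095 -0.026 0 0 0 0 1; 0 0 0 0 0 0 1; 0 0 0 0 0 0 1")

```text
time: 2.35
tool_pos: [0.5679, -0.1206, 0.2054]
ee_rot: [3.141, 0.001, 0.544]
wrist_force: [-0.5, -0.6, 0.3]
width: 0.094
finger_force: 0.0
```

Call:
carry_out(motion="0 0 0.15 0 0 0 1; 0 0 0.15 0 0 0 1; 0 0 0.15 0 0 0 1; 0 0 0.15 0 0 0 1; 0 0 0.12 0 0 0 1; 0 0 0.1 0 0 0 1; 0 0 0.07 0 0 0 1; 0 0 0.035 0 0 0 1; 0 0 0 0 0 0 1; 0 0 0 0 0 0 1")

```text
time: 3.6
tool_pos: [0.5691, -0.1201, 0.0215]
ee_rot: [3.14, -0.001, 0.545]
wrist_force: [0.3, 0.1, -0.2]
width: 0.0939
finger_force: 0.0
```

Call:
carry_out(motion="0 0 0 0 0 0 0.75; 0 0 0 0 0 0 0.65; 0 0 0 0 0 0 0.6; 0 0 0 0 0 0 0.5; 0 0 0 0 0 0 0.3; 0 0 0 0 0 0 0; 0 0 0 0 0 0 0; 0 0 0 0 0 0 0")

```text
time: 4.6
tool_pos: [0.5682, -0.1193, 0.0205]
ee_rot: [-3.141, 0.0, 0.545]
wrist_force: [-1.4, 2.3, 2.5]
width: 0.0558
finger_force: 30.0
```

Call:
carry_out(motion="0 0 -0.03 0 0 0 0; 0 0 -0.1 0 0 0 0; 0 0 -0.15 0 0 0 0; 0 0 -0.15 0 0 0 0; 0 0 -0.12 0 0 0 0; 0 0 -0.05 0 0 0 0; 0 0 0 0 0 0.03 0; 0 0 0 0 0 0.0479 0; 0 0 0 0 0 0.0479 0; 0 0 0 0 0 0.05 0; 0 0 0 0 0 0 0")

```text
time: 5.98
tool_pos: [0.5677, -0.12, 0.1389]
ee_rot: [-3.141, 0.002, 0.178]
wrist_force: [0.2, -0.6, -4.5]
width: 0.0559
finger_force: 30.0
```

Call:
carry_out(motion="0.015 -0.07 0 0 0 0 0; 0.033 -0.16 0 0 0 0 0; 0.033 -0.16 0 0 0 0 0; 0.033 -0.16 0 0 0 0 0; 0.033 -0.16 0 0 0 0 0; 0.033 -0.16 0 0 0 0 0; 0.033 -0.16 0 0 0 0 0; 0.033 -0.16 0 0 0 0 0; 0.033 -0.16 0 0 0 0 0; 0.033 -0.16 0 0 0 0 0; 0.03 -0.121 0 0 0 0 0; 0 0 0 0 0 0 0")

```text
time: 7.48
tool_pos: [0.5776, 0.216, 0.1399]
ee_rot: [-3.141, 0.001, 0.181]
wrist_force: [0.4, -0.9, -3.9]
width: 0.0557
finger_force: 30.0
```

```bash
python3 - <<'E'
from bench import readout, imaging
import cv2,pickle,numpy as np
for n in("top","side"):
    s=imaging.snapshot(n); pickle.dump(s,open(f"pics/{n}1.pkl","wb"))
    p=s["pixels"]; p=p[130:280,60:260] if n=="top" else p[180:380,60:300]
    cv2.imwrite(f"pics/{n}1.png",cv2.resize(p,None,fx=3,fy=3)[:600,:800,::-1])
o=readout.get_obs(); print(o["tool_pos"],o["ee_rot"],o["wrist_force"],o["width"])
E
```

```text
[0.57792138 0.21360978 0.14003351] [3.14088027e+00 8.81396403e-04 1.78180556e-01] [ 0.11534709 -0.13753433 -4.42028994] 0.05582761478445634
```

View pics/side1.png

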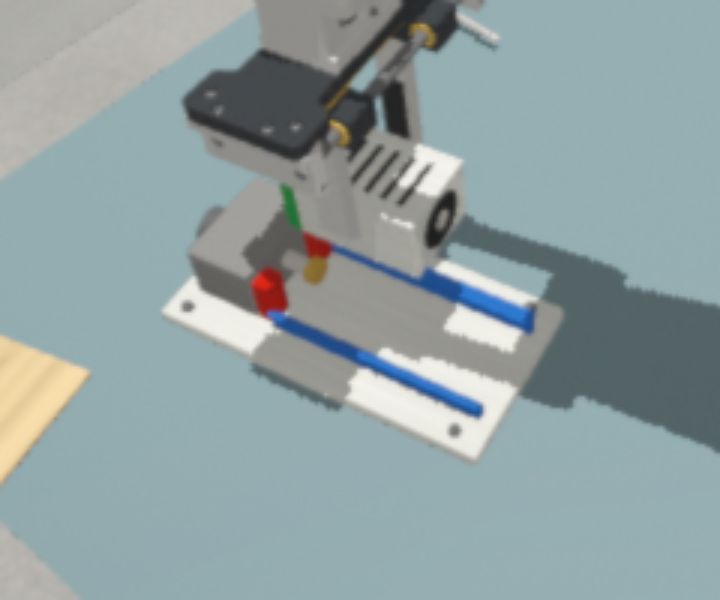

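View pics/top1.png

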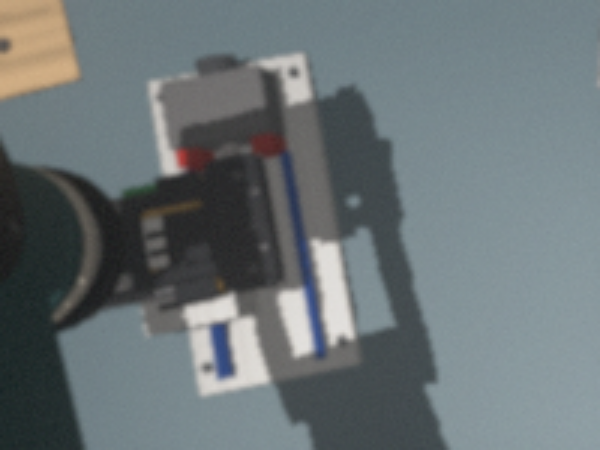

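The module is held level above the channel, green end towards the plunger (the brass tip is near (316,270) in the side crop). I'll lower it to just above the guides and check the alignment.

Call:
carry_out(motion="0 0 0.08 0 0 0 0; 0 0 0.12 0 0 0 0; 0 0 0.12 0 0 0 0; 0 0 0.07 0 0 0 0; 0 0 0.02 0 0 0 0; 0 0 0 0 0 0 0; 0 0 0 0 0 0 0")

```text
time: 8.45
tool_pos: [0.5793, 0.2135, 0.0598]
ee_rot: [-3.141, -0.003, 0.177]
wrist_force: [-0.4, 0.4, -4.7]
width: 0.0556
finger_force: 30.0
```

```bash
python3 - <<'E'
from bench import readout, imaging
from h import *
s=imaging.snapshot("side"); pickle.dump(s,open("pics/side2.pkl","wb"))
o=readout.get_obs(); print(o["tool_pos"],o["ee_rot"],o["wrist_force"])
N=np.array([.6026,.2183,0]);c,q=np.cos(.177),np.sin(.177)
W=lambda x,y,z:N+np.array([c*x-q*y,q*x+c*y,z])
zb=o["tool_pos"][2]-.0205
for X in [(-.07,.028,zb),(-.07,-.028,zb),(-.07,.028,zb+.045),(-.07,-.028,zb+.045),(.02,.028,zb),(-.105,.031,.022),(-.105,-.031,.022)]:
    print(X,(proj(s,W(*X))-[90,220])*5)
cv2.imwrite("pics/side2.png",cv2.resize(s["pixels"][220:340,90:250],None,fx=5,fy=5)[:,:,::-1])
E
```

```text
[0.57928096 0.21350767 0.05979829] [-3.14147528e+00 -2.44102994e-03  1.76673938e-01] [-0.65515164 -0.29572267 -4.79113283]
(-0.07, 0.028, np.float64(0.03929828788684607)) [564.64706698 394.65341335]
(-0.07, -0.028, np.float64(0.03929828788684607)) [639.62447633 282.12408035]
(-0.07, 0.028, np.float64(0.08429828788684607)) [555.25263689 322.25616887]
(-0.07, -0.028, np.float64(0.08429828788684607)) [633.81934875 208.91350888]
(0.02, 0.028, np.float64(0.03929828788684607)) [362.68148237 305.04051893]
(-0.105, 0.031, 0.022) [645.80889982 464.11292081]
(-0.105, -0.031, 0.022) [724.02219183 336.00535545]
```

View pics/side2.png

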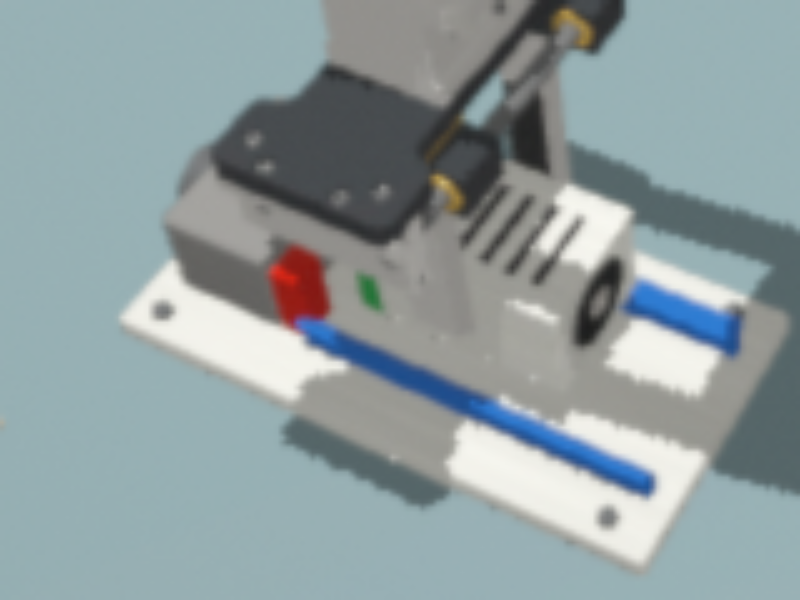

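The side view puts the module's rear corners (634,208) and (568,390) within about 2 mm of where a centred module should be. I'll lower it.

Call:
carry_out(motion="0 0 0.03 0 0 0 0; 0 0 0.03 0 0 0 0; 0 0 0.025 0 0 0 0; 0 0 0.02 0 0 0 0; 0 0 0.015 0 0 0 0; 0 0 0 0 0 0 0; 0 0 0 0 0 0 0")

```text
time: 9.38
tool_pos: [0.5786, 0.2133, 0.0347]
ee_rot: [3.142, -0.0, 0.177]
wrist_force: [-1.3, -0.4, -4.9]
width: 0.056
finger_force: 30.0
```

Call:
carry_out(motion="0 0 0.006 0 0 0 0; 0 0 0.005 0 0 0 0; 0 0 0.004 0 0 0 0; 0 0 0 0 0 0 0; 0 0 0 0 0 0 0")

```text
time: 10.0
tool_pos: [0.5786, 0.2133, 0.0325]
ee_rot: [3.142, -0.001, 0.177]
wrist_force: [-3.2, -0.6, 2.7]
width: 0.0557
finger_force: 30.0
```

Call:
carry_out(motion="0.004 0 -0.001 0 0 0 0; 0.006 0 0 0 0 0 0; 0.008 0 0 0 0 0 0; 0.008 0 0 0 0 0 0; 0.008 0 0 0 0 0 0; 0.008 0 0 0 0 0 0; 0.008 0 0 0 0 0 0; 0.005 0 0 0 0 0 0; 0 0 0 0 0 0 0")

```text
time: 11.12
tool_pos: [0.5885, 0.2155, 0.0325]
ee_rot: [-3.141, 0.002, 0.177]
wrist_force: [-7.0, -1.1, 5.6]
width: 0.056
finger_force: 30.0
```

Call:
carry_out(motion="0.005 0 0 0 0 0 0; 0.005 0 0 0 0 0 0; 0.005 0 0 0 0 0 0; 0.005 0 0 0 0 0 0; 0.005 0 0 0 0 0 0; 0.005 0 0 0 0 0 0; 0.005 0 0 0 0 0 0; 0.005 0 0 0 0 0 0; 0.005 0 0 0 0 0 0; 0 0 0 0 0 0 0")

```text
time: 12.38
tool_pos: [0.5954, 0.2167, 0.0325]
ee_rot: [-3.141, 0.006, 0.177]
wrist_force: [-12.3, -2.7, 8.9]
width: 0.0557
finger_force: 30.0
```

Call:
carry_out(motion="0 0 -0.002 0 0 0 0; 0 0 -0.002 0 0 0 0; 0.005 0 0 0 0 0 0; 0.005 0 0 0 0 0 0; 0.005 0 0 0 0 0 0; 0.005 0 0 0 0 0 0; 0 0 0 0 0 0 0")

```text
time: 13.25
tool_pos: [0.5986, 0.2173, 0.0326]
ee_rot: [-3.141, 0.008, 0.177]
wrist_force: [-12.0, -1.1, 8.0]
width: 0.0557
finger_force: 30.0
```

```bash
python3 - <<'E'
from bench import readout, imaging
from h import *
s=imaging.snapshot("side"); o=readout.get_obs(); print(o["tool_pos"],o["ee_rot"],o["wrist_force"],o["wrist_torque"])
cv2.imwrite("pics/side3.png",cv2.resize(s["pixels"][220:340,90:250],None,fx=5,fy=5)[:,:,::-1])
E
```

```text
[0.5986066  0.21732274 0.03261646] [-3.14144076  0.00776902  0.17713762] [-13.15448203  -2.50528525   6.83511784] [-0.27046459  1.95525394  0.04442507]
```

View pics/side3.png

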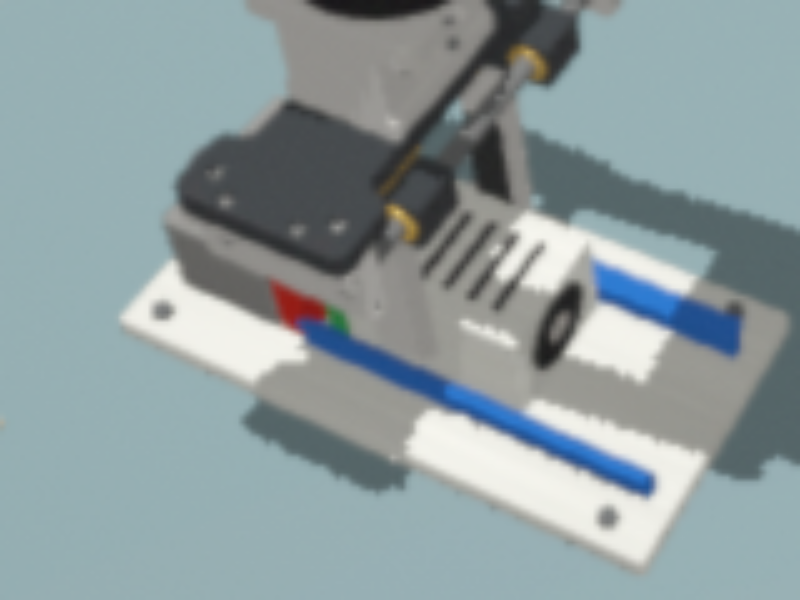

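The module sits in the channel and its green end is nearing the red stop at about (300,305). I estimate about 9 mm still to go, so I'll continue gently.

Call:
carry_out(motion="0.005 0 0 0 0.003 0 0; 0.005 0 0 0 0 0 0; 0.005 0 0 0 0 0 0; 0.005 0 0 0 0 0 0; 0.005 0 0 0 0 0 0; 0.005 0 0 0 0 0 0; 0 0 0 0 0 0 0; 0 0 0 0 0 0 0")

```text
time: 14.3
tool_pos: [0.6029, 0.2181, 0.0325]
ee_rot: [3.142, 0.005, 0.177]
wrist_force: [-16.2, -4.2, 11.1]
width: 0.0561
finger_force: 30.0
```

Call:
carry_out(motion="0 0 -0.003 0 0 0 0; 0.005 0 0 0 0 0 0; 0.005 0 0 0 0 0 0; 0.005 0 0 0 0 0 0; 0.003 0 0 0 0 0 0; 0 0 0 0 0 0 0; 0 0 0 0 0 0 0")

```text
time: 15.18
tool_pos: [0.6039, 0.2183, 0.0324]
ee_rot: [3.141, 0.011, 0.177]
wrist_force: [-20.8, -3.6, 11.6]
width: 0.0561
finger_force: 30.0
```

```bash
python3 - <<'E'
from bench import readout, imaging
from h import *
s=imaging.snapshot("side"); o=readout.get_obs(); print(o["tool_pos"],o["ee_rot"],o["wrist_force"],o["wrist_torque"])
N=np.array([.6026,.2183,0]);c,q=np.cos(.177),np.sin(.177)
W=lambda x,y,z:N+np.array([c*x-q*y,q*x+c*y,z])
im=cv2.resize(s["pixels"][220:340,90:250],None,fx=5,fy=5)
for x in(-.04,-.045):
    for y,z in((-.028,.057),(.028,.057),(.028,.012)):
        print(x,y,z,(proj(s,W(x,y,z))-[90,220])*5)
for X in ((.035,.028,.03),(.035,.028,.045),(.05,.035,.03),(.05,.035,.045)): print(X,(proj(s,W(*X))-[90,220])*5)
cv2.imwrite("pics/side4.png",im[:,:,::-1])
E
```

```text
[0.60388468 0.21829222 0.03240692] [3.14130374 0.01140478 0.17742353] [-21.09877316  -3.94942182  12.26558071] [-0.58141943  3.57477189  0.10973798]
-0.04 -0.028 0.057 [569.78560538 226.25105356]
-0.04 0.028 0.057 [490.84187401 336.1113661 ]
-0.04 0.028 0.012 [502.47279608 405.24671038]
-0.045 -0.028 0.057 [580.93316639 230.83087795]
-0.045 0.028 0.057 [502.41033587 341.18598791]
-0.045 0.028 0.012 [513.60076616 410.26712181]
(0.035, 0.028, 0.03) [334.2130912  305.20371044]
(0.035, 0.028, 0.045) [328.25680429 281.81568834]
(0.05, 0.035, 0.03) [291.7077387  304.52557259]
(0.05, 0.035, 0.045) [285.18439175 281.12992952]
```

View pics/side4.png

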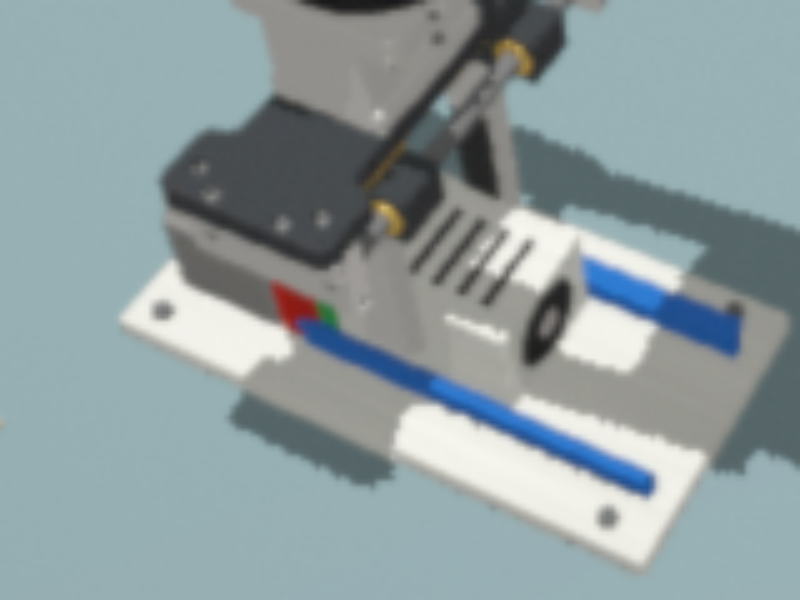

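The rear top corner is at about (582,235), which is 4–5 mm short of home, and the nose is being pressed onto the floor. I'll relieve the downward load and the pitch before pushing on.

Call:
carry_out(motion="0 0 -0.002 0 0.003 0 0; 0 0 -0.002 0 0.003 0 0; 0 0 -0.001 0 0.001 0 0; 0 0 0 0 0 0 0")

```text
time: 15.72
tool_pos: [0.6043, 0.2183, 0.0324]
ee_rot: [3.141, -0.004, 0.177]
wrist_force: [-16.1, -3.7, 7.9]
width: 0.056
finger_force: 30.0
```

Call:
carry_out(motion="0 0 -0.003 0 0 0 0; 0.004 0 0 0 0 0 0; 0.004 0 0 0 0 0 0; 0.004 0 -0.001 0 0 0 0; 0 0 0 0 0 0 0; 0 0 0 0 0 0 0")

```text
time: 16.48
tool_pos: [0.6042, 0.2184, 0.0324]
ee_rot: [3.141, 0.002, 0.177]
wrist_force: [-22.7, -4.4, 8.9]
width: 0.0557
finger_force: 30.0
```

```bash
python3 - <<'E'
from bench import imaging
from h import *
s=imaging.snapshot("side");t=imaging.snapshot("top");pickle.dump(s,open("pics/side5.pkl","wb"));pickle.dump(t,open("pics/top5.pkl","wb"))
s0=pickle.load(open("pics/side0.pkl","rb"));t0=pickle.load(open("pics/top0.pkl","rb"))
N=np.array([.6026,.2183,0]);c,q=np.cos(.177),np.sin(.177)
W=lambda x,y,z:N+np.array([c*x-q*y,q*x+c*y,z])
for X in ((.05,.035,.03),(.05,.019,.03),(.05,.035,.048),(.05,.019,.048),(.05,.028,.03),(.04,.028,.03)): print(X,((proj(s,W(*X))-[138,262])*10).round())
R=lambda p:cv2.resize(p,None,fx=10,fy=10,interpolation=cv2.INTER_CUBIC)
a=np.vstack([np.hstack([R(x["pixels"][262:292,138:178]) for x in(s0,s)]),np.hstack([R(x["pixels"][168:198,115:155]) for x in(t0,t)])])
cv2.imwrite("pics/cmp5.png",a[:,:,::-1])
E
```

```text
(0.05, 0.035, 0.03) [103. 189.]
(0.05, 0.019, 0.03) [153. 128.]
(0.05, 0.035, 0.048) [ 88. 133.]
(0.05, 0.019, 0.048) [139.  72.]
(0.05, 0.028, 0.03) [125. 162.]
(0.04, 0.028, 0.03) [167. 181.]
```

View pics/cmp5.png

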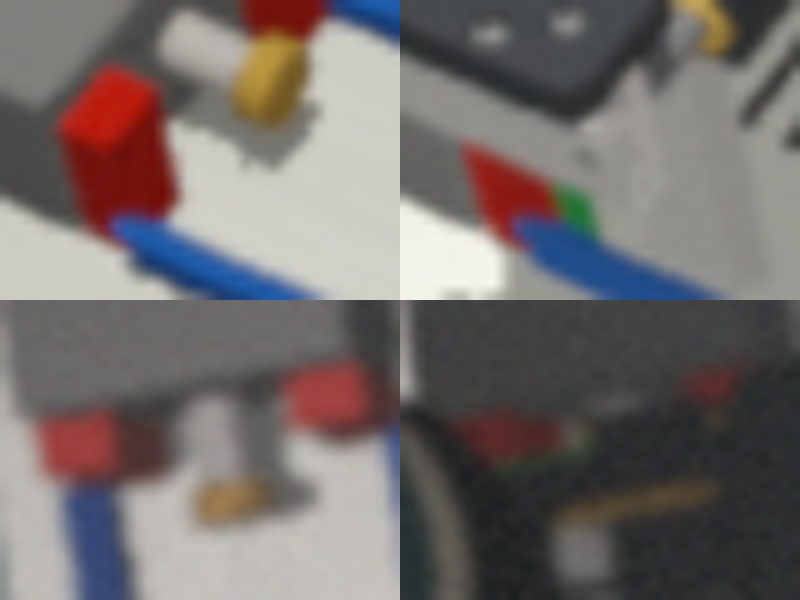

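```bash
python3 - <<'E'
from h import *
L=lambda n:pickle.load(open(f"pics/{n}.pkl","rb"))["pixels"].astype(int)
for n in("top0","top5"):
    p=L(n); print(n)
    for v in range(177,189): print(v,[tuple(p[v,u-0]) and "%d,%d,%d"%tuple(p[v,u]) for u in range(121,131)])
s0=L("side0");s5=L("side5")
for v in(279,281,283): print(v,"s0",["%d,%d"%tuple(s0[v,u,:2]) for u in range(144,160)],"\n s5",["%d,%d"%tuple(s5[v,u,:2]) for u in range(144,160)])
E
```

```text
top0
177 ['104,102,102', '103,103,101', '104,101,101', '102,99,99', '97,94,94', '95,92,92', '91,90,90', '90,88,88', '85,85,83', '82,80,82']
178 ['97,93,91', '95,89,89', '96,87,86', '100,80,82', '99,81,80', '87,75,75', '73,70,70', '71,70,68', '70,69,68', '66,64,64']
179 ['106,73,74', '106,69,69', '112,69,67', '123,68,68', '117,61,62', '92,60,59', '71,57,58', '69,61,61', '66,59,60', '68,62,64']
180 ['144,64,65', '143,63,63', '145,66,64', '145,59,59', '136,60,59', '103,53,54', '77,52,52', '72,52,52', '72,56,56', '74,62,59']
181 ['159,65,64', '158,63,61', '157,60,61', '153,60,59', '143,62,61', '110,55,52', '84,55,52', '75,49,49', '75,51,51', '76,55,54']
182 ['159,65,64', '159,65,64', '159,65,63', '157,64,62', '145,61,59', '115,53,54', '85,49,49', '79,53,55', '78,51,52', '77,54,54']
183 ['157,64,61', '157,62,60', '159,66,65', '155,63,61', '143,61,60', '115,54,53', '88,50,49', '78,52,51', '77,52,51', '79,55,57']
184 ['150,63,61', '149,62,61', '142,60,57', '140,61,58', '129,59,57', '109,56,56', '90,53,53', '80,50,50', '79,52,51', '82,59,57']
185 ['140,88,88', '126,68,71', '112,57,58', '106,
[... 2339 characters left out ...]
', '144,142', '145,144']
281 s0 ['80,75', '97,55', '112,31', '115,22', '115,18', '115,17', '116,17', '116,18', '116,18', '116,16', '116,21', '130,73', '183,170', '203,200', '206,206', '207,206'] 
 s5 ['106,100', '127,75', '143,44', '141,28', '138,23', '138,25', '135,26', '134,26', '130,43', '95,89', '67,113', '73,120', '97,128', '132,139', '145,144', '145,144']
283 s0 ['80,78', '86,71', '108,47', '115,23', '114,23', '104,40', '92,49', '89,50', '97,42', '109,37', '124,78', '178,170', '202,200', '207,206', '208,208', '209,208'] 
 s5 ['106,105', '114,96', '140,66', '146,36', '140,30', '125,43', '109,47', '103,46', '109,43', '102,60', '66,99', '37,111', '45,115', '101,132', '142,148', '151,151']
```

In the top view, green borders red directly at about (125,184), in the same column and row where the stop's top edge was. That means the nose is on the stop. I'll add a small confirming push and let it settle.

Call:
carry_out(motion="0.003 0 -0.001 0 0 0 0; 0.003 0 0 0 0 0 0; 0 0 0 0 0 0 0; 0 0 0 0 0 0 0; 0 0 0 0 0 0 0; 0 0 0 0 0 0 0")

```text
time: 17.32
tool_pos: [0.6043, 0.2184, 0.0324]
ee_rot: [3.141, 0.005, 0.177]
wrist_force: [-24.1, -5.4, 9.6]
width: 0.0556
finger_force: 30.0
```

```bash
python3 - <<'E'
from bench import readout, imaging
from h import *
L=lambda n:pickle.load(open(f"pics/{n}.pkl","rb"))["pixels"].astype(int)
t=imaging.snapshot("top")["pixels"].astype(int); t0=L("top0")
for nm,p in(("t0",t0),("now",t)):
    for v in range(174,184): print(nm,v,["%d,%d,%d"%tuple(p[v,u]) for u in range(144,151)])
o=readout.get_obs(); print(o["tool_pos"],o["ee_rot"],o["wrist_force"],o["wrist_torque"])
E
```

```text
t0 174 ['101,89,87', '107,83,83', '109,77,78', '113,74,74', '118,73,73', '119,70,69', '110,66,66']
t0 175 ['115,64,66', '134,68,68', '142,67,65', '147,65,64', '148,66,64', '147,67,64', '132,62,60']
t0 176 ['142,67,66', '155,67,65', '158,65,63', '160,65,64', '160,65,63', '158,64,63', '142,62,60']
t0 177 ['152,74,71', '162,68,66', '161,65,65', '163,68,66', '162,67,65', '160,67,65', '145,61,61']
t0 178 ['156,84,82', '161,69,67', '162,66,62', '162,67,67', '160,66,66', '158,65,65', '146,63,62']
t0 179 ['154,86,84', '159,70,69', '153,64,63', '150,65,62', '147,63,61', '143,62,60', '134,60,59']
t0 180 ['153,104,100', '154,95,92', '140,82,77', '127,66,65', '117,60,59', '110,54,54', '102,54,52']
t0 181 ['158,138,134', '161,139,136', '142,119,117', '123,96,94', '106,77,77', '102,72,71', '106,79,78']
t0 182 ['171,167,163', '179,174,170', '172,164,161', '153,143,138', '143,129,126', '138,123,121', '145,131,127']
t0 183 ['177,175,171', '191,189,185', '188,184,180', '185,181,177', '178,172,169', '177,171,168', '180,174,171']
now 174 ['68,61,62', '71,61,60', '74,59,60', '70,58,58', '62,56,54', '52,4
[... 304 characters left out ...]
8 ['53,46,47', '57,45,42', '57,44,39', '56,46,44', '48,46,48', '41,41,44', '43,44,48']
now 179 ['44,43,44', '49,47,45', '54,49,45', '52,47,44', '45,45,44', '43,45,47', '45,48,48']
now 180 ['36,40,39', '44,44,42', '49,47,46', '47,47,46', '47,48,48', '43,45,47', '44,45,46']
now 181 ['42,42,44', '43,44,44', '45,47,45', '44,45,46', '42,43,46', '43,45,46', '39,41,41']
now 182 ['44,46,47', '38,42,44', '41,44,45', '38,40,42', '42,45,47', '44,46,45', '45,48,49']
now 183 ['42,40,44', '41,42,43', '45,46,49', '45,46,47', '44,45,47', '43,46,48', '40,43,46']
[0.60426092 0.2183351  0.03235168] [3.14104103 0.0046633  0.17717704] [-24.46278918  -5.2436214   10.02239099] [-0.72356407  4.46852274 -0.08063873]
```

```bash
python3 -c "
from bench import robot
print(robot.close_job())"
```

```text
the job is handed in; nothing more can be done
None
```

I handed the job in with the silver module held in the nest under about 25 N of push. The top view shows its green end on the left red stop and extra push moved it no further, but the gripper hid the right stop, so contact there is inferred.

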